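# Show where the stray doming punch goes

## Robot

A 6-joint arm with a two-finger parallel gripper is mounted at the origin on a cart in front of the work surface, level with it; the furniture and walls round the work are solid. World frame = base frame: x ahead of the robot, y to its left, z up, the work surface at z = 0. Lengths are in m, angles in rad, forces in N, time in s.
With the tool pointing down it reaches from about 0.375 to 0.975 m from the base axis. Payload 3.8 kg.
Tool frame: the origin (TCP) lies between the finger pads; the fingertips stand 17 mm ahead of it and the grasp point (between the pads) lies 2 mm behind it; z points along the fingers, y is the line along which they close (so a half turn about z gives the same grasp; the last joint's range is limited). The gripper opens to 85 mm and grips with 20 to 120 N. Pads are 22 mm wide; open, the fingers measure 114 mm over their backs; the gripper's body (76 mm by 85 mm) begins 54 mm behind the grasp point. The pads swing forward as they close: fully open they stand 13 mm farther back than shut.
Start: joints at [1.089, 0.264, 1.604, -0, 1.274, -0.037], TCP at [0.29, 0.609, 0.248] pointing down, gripper open.
Joint ranges: [-2.63, 2.63], [-0.94, 2.18], [0.31, 2.57], [-1.31, 4.45], [0, 2.66], [-2.55, 2.55]. Speed limits (rad/s): [2.57, 2.57, 3.14, 3.14, 3.14, 3.14].

## Interface

Orientations are given as a rotation vector (axis times angle).
In Python, from workcell import bot gives the robot as it stands.
- The arm moves only by the tool play_rows, never from a script. Its argument "steps" is one flat list of numbers, 4 for each row, row after row: the shift along the tool's x, y, z in m, then the turn about the tool's z in rad. A call has 1 to 10 rows; each row is the pose to reach, as a shift and turn from the pose commanded when the call began, along the tool's axes at that moment; what a row does not reach only later rows make up. A row lasts 1/8 s, in which the tool goes at most 62.5 mm and 10.7 degrees, less where a joint would pass 70% of its speed; a pose out of reach is approached as far as the arm can. A call with a gripper value outside its range is refused whole. "jaw" is the closure in counts, from 0 (fully open) to 255 (shut), set as the call begins (left out, the last holds). The fingers move at their own pace and stop on an object; "grip_force" is the grip in N (left out, the last holds). Time passes only in rows, so rows that repeat a pose let the fingers close. It gives the time, the measured TCP pose, the force, the opening and the grip force at its end, in the units of the state.
- bot.read_state(): the state, without advancing time (a new reading comes with each control period).
- bot.read_camera(name): name is "scene" or "top" or "wrist"; returns a dict with "pixels" (480x640x3 uint8, blue, green, red), "mtx" (3x3 intrinsics, pixels), "R" (3x3) and "t" (3): a world point X has camera coordinates R X + t. Camera axes: x right, y down, z forward; pixel columns grow to the right and rows downward; lengths in m; the calibration is good to about 2 mm. The wrist camera is an equidistant fisheye: a pixel r from the principal point sees the ray r / f radians off the axis. A picture is of the moment at which its call begins. There is no depth.
- bot.finish_job(): hands the job in; it is judged then, once.
The state is a dict: "time": time; "q": joint angles; "joint_vel": joint speeds; "joint_torque": joint torques, N m; "tool_pos": TCP position; "tcp_rot": TCP orientation; "wrist_force": force on the tool from outside, world axes, zero at the start; "torque": the same for the moment, N m; "width": opening from 0.0 (shut) to 1.0 (fully open); "grip_force": force on a finger pad.
Only numpy, scipy, OpenCV 4.12 (cv2) and the standard library are available. Lean on these libraries where they do the work, as an engineer would, in place of code of your own. Each camera call takes 0.05 s, during which the arm holds its last target. There are 200 camera calls.

## Task

One doming punch has been left lying on the bench instead of in its wooden stand; show the trainee where it belongs. First point at the ball end of the lying punch: hold the fingertips straight above it, about 4 cm up, and keep still there for two full seconds; then point in the same way, for two full seconds, at the one empty hole in the stand. Touch and move nothing at any time, and finish by raising the hand until the fingertips are at least 20 cm above the bench.

Things in the scene. Friction and masses are not known exactly. Their poses are not given: they have to be found in the camera images.
- punch_ball (a point): Centre of the 14 mm ball at one end of the stray doming punch, a loose steel rod 69 mm long that lies flat on the bench, so the ball's centre is 7 mm above it. The point's y axis runs along the shank away from the ball; the other end is 62 mm along it. A tapered steel mandrel (135 mm, no ball) and a flat steel spatula (120 mm) lie beside it, at most 20 mm high.
- empty_hole (a point): Centre of the mouth of the one empty hole in the punch stand, 65 mm above the bench; z up, y along the row. The stand has five square wooden pocket blocks in a row, 42 mm apart, each with one upright hole 17 mm wide and 48 mm deep. The other four hold a steel punch, ball up, 86 mm above the bench at its top. Any of the five may be the empty one.
- stand: The wooden punch stand, 66 x 236 mm, with low end cheeks; fixed, left or right of the stray punch. The origin is the centre of its underside on the bench, x across it, y along the row of five holes, which are at y = -84, -42, 0, 42 and 84 mm. Keep the arm clear of the long shelf over the back of the bench, 0.52 m up: its front edge is at x = 0.64 m, its right end at y = -0.14 m.

How it is judged:
On the way, in this order (a step that is already met when the one before it is completed fails the run):
1. the hand points at the ball of the stray punch from straight above for two seconds (horizontal distance between the grasp point and punch_ball below 0.02 m and height (world z) of the grasp point between 0.025 and 0.102 m), for 1.8 s.
2. the hand points at the empty hole of the stand from straight above for two seconds (horizontal distance between the grasp point and empty_hole below 0.02 m and height (world z) of the grasp point between 0.085 and 0.16 m), for 1.8 s.
At the end, for the whole second after the job is handed in: After pointing at the ball and then at the empty hole (fingertips within 20 mm sideways of the point and roughly 10 to 75 mm above it, 1.8 s each), the hand is raised with the grasp point over 200 mm above the bench, and the stray punch lies where it lay to within 4 mm (height (world z) of the grasp point above 0.2 m and distance of each of punch_ball, stand from where it was at the start of the episode below 0.004 m and height (world z) of punch_ball below 0.012 m); the robot touches nothing.
It fails at once if the hand or arm touches anything (contact force between any of the fingers, the arm and anything else above 0.5 N).
It fails at once if the stray punch is moved or lifted (distance of punch_ball from where it was at the start of the episode above 0.006 m or height (world z) of punch_ball above 0.014 m).
It also fails if it takes over 50 s, if anything falls off the work surface, if the arm or the gripper's body presses on something with over 40 N, if the wrist force passes 120 N, or if a joint passes its speed limit or range.

## Working session

There is one attempt and no reset: what is moved stays moved. The work goes in short steps, Python scripts to look and compute and a tool call to move; the robot and the scene stay as the last step left them, time stands still between calls to the robot, and variables do not carry over. Pictures are saved under pics/ and viewed, at most 10 in all, crops included, and the job is handed in when it is done.

Besides the shell and the picture viewer there is one more tool, called after "Call:" in YAML: its name, and indented under it one key for each argument. play_rows: Moves the arm, as the interface text tells. Its arguments: {"type":"object","properties":{"steps":{"type":"array"},"jaw":{"type":"number"},"grip_force":{"type":"number"}},"required":["steps"]}

```bash
mkdir -p pics; python3 - <<'E'
from workcell import bot
import cv2,pickle
d={}
for n in("scene","top"):
    c=bot.read_camera(n);d[n]=c;cv2.imwrite(f"pics/{n}0.png",c["pixels"])
pickle.dump(d,open("c0.pkl","wb"))
s=bot.read_state();print(s["time"],s["tool_pos"],s["tcp_rot"])
for n in d: print(n,d[n]["mtx"],d[n]["R"],d[n]["t"])
E
```

```text
0.1 [0.2901443  0.60874232 0.24704193] [-0.69288464 -3.06369344  0.00320043]
scene [[453.38226003   0.         311.52150156]
 [  0.         453.38226003 240.20481544]
 [  0.           0.           1.        ]] [[-0.57263289 -0.81975595  0.00957854]
 [-0.58088374  0.39747081 -0.71034572]
 [ 0.57850294 -0.41233134 -0.70378776]] [0.38190944 0.30585449 0.6349788 ]
top [[596.67720724   0.         312.92573235]
 [  0.         596.67720724 241.58744742]
 [  0.           0.           1.        ]] [[ 0.00509077 -0.99992699 -0.01095889]
 [-0.99182042 -0.00365117 -0.12758886]
 [ 0.12753954  0.01151878 -0.9917666 ]] [0.0860234  0.51130808 0.94341038]
```

View pics/scene0.png

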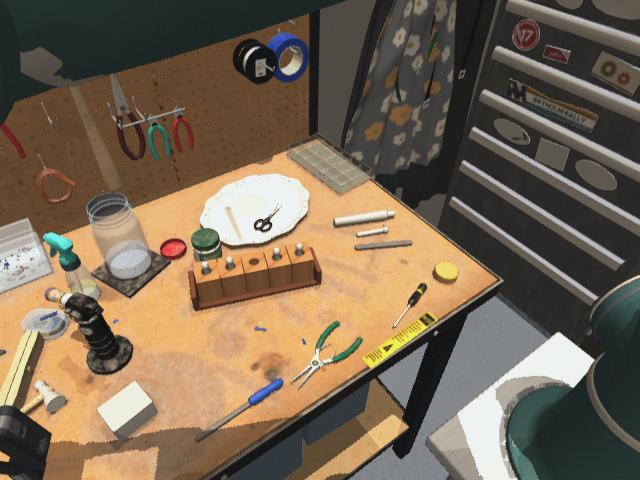

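View pics/top0.png

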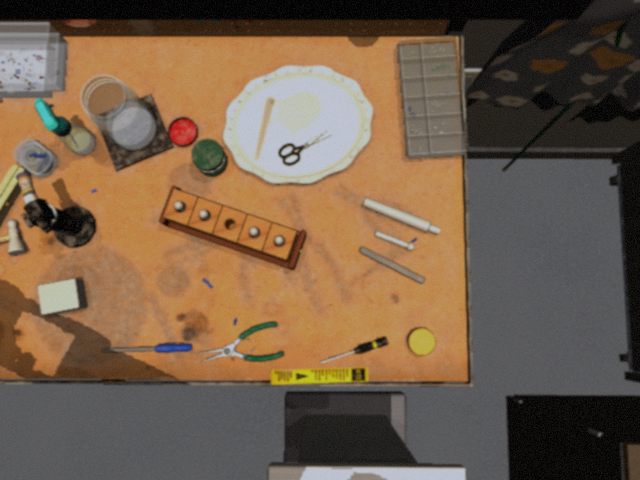

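The top view shows the stand with its middle hole empty, at about (230,223). The stray punch lies at about (377,235)-(412,244), between the mandrel and the spatula. I'll enlarge both areas.

```bash
python3 - <<'E'
import cv2,pickle,numpy as np
d=pickle.load(open("c0.pkl","rb"))
a=cv2.resize(d["top"]["pixels"][220:260,360:430],None,fx=8,fy=8,interpolation=cv2.INTER_CUBIC)
b=cv2.resize(d["scene"]["pixels"][215:245,345:415],None,fx=8,fy=8,interpolation=cv2.INTER_CUBIC)
cv2.imwrite("pics/crop.png",np.vstack([a,b]))
def ray(n,u,v,z):
    c=d[n];R,t=c["R"],c["t"];o=-R.T@t;r=R.T@np.linalg.inv(c["mtx"])@[u,v,1];return o+r*(z-o[2])/r[2]
P=lambda *a:print(a,ray(*a).round(4))
for u,v in((377,235),(412,244)):P("top",u,v,.007)
for u,v in((360,233),(385,231)):P("scene",u,v,.007)
P("top",230,223,.065);P("scene",253.5,261.5,.065)
for u,v in((179,206),(204,214),(253,232),(279,241)):P("top",u,v,.079)
E
```

```text
('top', 377, 235, 0.007) [ 0.5259 -0.0191  0.007 ]
('top', 412, 244, 0.007) [ 0.5108 -0.0776  0.007 ]
('scene', 360, 233, 0.007) [ 0.5266 -0.0252  0.007 ]
('scene', 385, 231, 0.007) [ 0.5017 -0.0723  0.007 ]
('top', 230, 223, 0.065) [0.5362 0.2201 0.065 ]
('scene', 253.5, 261.5, 0.065) [0.5327 0.2204 0.065 ]
('top', 179, 206, 0.079) [0.5608 0.299  0.079 ]
('top', 204, 214, 0.079) [0.5481 0.2592 0.079 ]
('top', 253, 232, 0.079) [0.5198 0.1816 0.079 ]
('top', 279, 241, 0.079) [0.5058 0.1407 0.079 ]
```

View pics/crop.png

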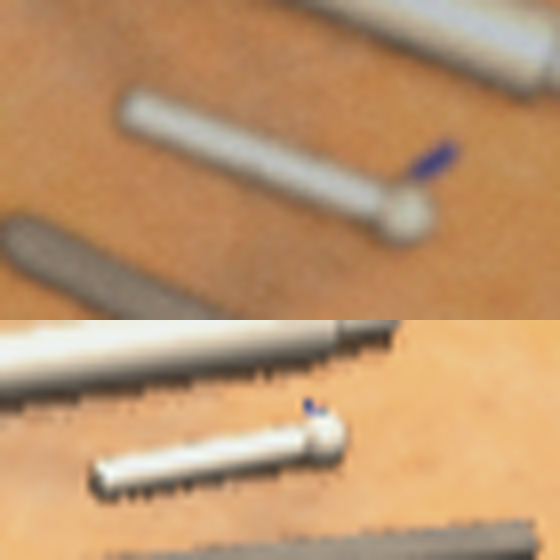

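Enlarged, the ball end sits at top pixel (410.5,246) and scene pixel (385.3,229.3), which puts the ball at about (0.507,-0.075). The empty middle hole is at about (0.534,0.220), and the mean of its neighbours agrees. I'll travel at the current height with the jaw shut.

Call:
play_rows:
  steps: [-0.01,-0.011,0,0,-0.03,-0.032,0,0,-0.06,-0.064,0,0,-0.09,-0.096,0,0,-0.12,-0.128,0,0,-0.15,-0.16,0,0,-0.18,-0.192,0,0,-0.21,-0.225,0,0,-0.235,-0.251,0,0,-0.245,-0.262,0,0]
  jaw: 255

```text
time: 1.35
tool_pos: [0.3988, 0.2651, 0.2481]
tcp_rot: [0.696, 3.063, -0.001]
wrist_force: [-0.7, 0.4, -0.1]
width: 0.002
grip_force: 0.0
```

Call:
play_rows:
  steps: [-0.01,-0.011,0,0,-0.03,-0.032,0,0,-0.06,-0.064,0,0,-0.09,-0.096,0,0,-0.12,-0.128,0,0,-0.15,-0.16,0,0,-0.18,-0.192,0,0,-0.21,-0.225,0,0,-0.235,-0.251,0,0,-0.245,-0.262,0,0]

```text
time: 2.6
tool_pos: [0.5078, -0.0758, 0.2482]
tcp_rot: [-0.695, -3.064, -0.0]
wrist_force: [0.9, -0.2, -0.8]
width: -0.005
grip_force: 0.0
```

```bash
python3 - <<'E'
from workcell import bot
import cv2,numpy as np
from scipy.spatial.transform import Rotation as Ro
c=bot.read_camera("wrist");s=bot.read_state()
im=c["pixels"].copy();K=c["mtx"]
def proj(X):
    p=c["R"]@X+c["t"];th=np.arctan2(np.hypot(p[0],p[1]),p[2]);f=np.arctan2(p[1],p[0])
    return K[0,2]+K[0,0]*th*np.cos(f),K[1,2]+K[1,1]*th*np.sin(f)
for X in([.507,-.075,.007],[.526,-.018,.007]):
    u,v=proj(np.array(X));print(u,v);cv2.circle(im,(int(u),int(v)),10,(0,0,255),1)
cv2.imwrite("pics/w1.png",im)
print(s["time"],s["tool_pos"],s["tcp_rot"],s["width"]);print("shift",Ro.from_rotvec(s["tcp_rot"]).inv().apply(np.array([.507,-.075,.07])-s["tool_pos"]))
E
```

```text
324.08025253000505 203.99375385293564
383.48217388717666 197.05621929808416
2.65 [ 0.50802471 -0.07652487  0.24812592] [ 6.94590650e-01  3.06358874e+00 -1.26328495e-03] -0.001719042616308114
shift [0.00165726 0.0010637  0.17812451]
```

View pics/w1.png

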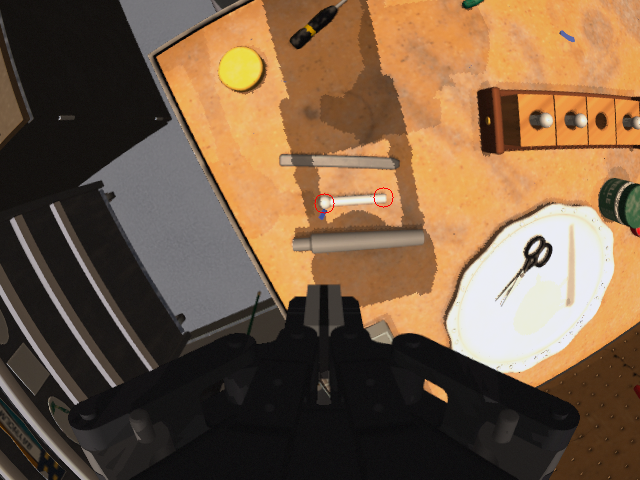

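The wrist view shows the ball at about (326,203), within 2 px of the predicted (324,204). I'll go straight down and hold there.

Call:
play_rows:
  steps: [0,0,0.01,0,0,0,0.035,0,0.001,0.001,0.065,0,0.001,0.001,0.095,0,0.001,0.001,0.125,0,0.001,0.001,0.15,0,0.001,0.001,0.168,0,0.001,0.001,0.178,0,0.001,0.001,0.178,0,0.001,0.001,0.178,0]

```text
time: 3.9
tool_pos: [0.5077, -0.0732, 0.0712]
tcp_rot: [0.692, 3.063, 0.0]
wrist_force: [0.4, -0.3, 0.7]
width: 0.005
grip_force: 0.0
```

Call:
play_rows:
  steps: [0,0,0,0,0,0,0,0,0,0,0,0,0,0,0,0,0,0,0,0,0,0,0,0,0,0,0,0,0,0,0,0,0,0,0,0,0,0,0,0]

```text
time: 5.15
tool_pos: [0.5068, -0.0732, 0.0703]
tcp_rot: [-0.693, -3.064, 0.0]
wrist_force: [-0.8, 0.5, -0.1]
width: 0.002
grip_force: 0.0
```

Call:
play_rows:
  steps: [0,0,0,0,0,0,0,0,0,0,0,0,0,0,0,0,0,0,0,0,0,0,0,0,0,0,0,0,0,0,0,0,0,0,0,0,0,0,0,0]

```text
time: 6.4
tool_pos: [0.5068, -0.0732, 0.0703]
tcp_rot: [0.693, 3.064, -0.0]
wrist_force: [0.3, 0.2, 0.2]
width: -0.002
grip_force: 0.0
```

Call:
play_rows:
  steps: [0,0,-0.01,0,0,0,-0.035,0,0,0,-0.065,0,0,0,-0.095,0,0,0,-0.12,0,0,0,-0.14,0,0,0,-0.15,0,0,0,-0.15,0]

```text
time: 7.4
tool_pos: [0.5073, -0.0733, 0.2213]
tcp_rot: [0.693, 3.062, 0.0]
wrist_force: [0.2, -0.4, -0.4]
width: -0.001
grip_force: 0.0
```

```bash
python3 - <<'E'
from workcell import bot
import numpy as np
from scipy.spatial.transform import Rotation as Ro
s=bot.read_state();print(s["time"],s["tool_pos"],s["wrist_force"]);print("shift",Ro.from_rotvec(s["tcp_rot"]).inv().apply(np.array([.534,.2203,.13])-s["tool_pos"]))
E
```

```text
7.4 [ 0.50734596 -0.07329044  0.22125801] [ 0.21821273 -0.36103178 -0.4079702 ]
shift [0.1024455  0.27644325 0.09120227]
```

Call:
play_rows:
  steps: [0.004,0.011,0,0,0.014,0.038,0,0,0.027,0.073,0,0,0.04,0.108,0,0,0.053,0.143,0,0,0.066,0.178,0,0,0.079,0.213,0,0,0.091,0.246,0,0,0.099,0.267,0,0,0.1025,0.2765,0,0]

```text
time: 8.65
tool_pos: [0.5327, 0.2216, 0.2194]
tcp_rot: [-0.69, -3.063, 0.002]
wrist_force: [-0.5, 0.1, -0.5]
width: -0.003
grip_force: 0.0
```

```bash
python3 - <<'E'
from workcell import bot
import cv2,numpy as np
from scipy.spatial.transform import Rotation as Ro
c=bot.read_camera("wrist");s=bot.read_state()
im=c["pixels"].copy();K=c["mtx"];p=c["R"]@np.array([.534,.2203,.065])+c["t"]
th=np.arctan2(np.hypot(p[0],p[1]),p[2]);f=np.arctan2(p[1],p[0])
u,v=K[0,2]+K[0,0]*th*np.cos(f),K[1,2]+K[1,1]*th*np.sin(f);print(u,v)
cv2.circle(im,(int(u),int(v)),3,(0,0,255),1);cv2.imwrite("pics/w2.png",im)
print(s["time"],s["tool_pos"]);print("shift",Ro.from_rotvec(s["tcp_rot"]).inv().apply(np.array([.534,.2203,.13])-s["tool_pos"]))
E
```

```text
323.0890080131805 229.28362541763448
8.7 [0.53297163 0.22204715 0.21961833]
shift [-0.00176234 -0.00111116  0.08961705]
```

View pics/w2.png

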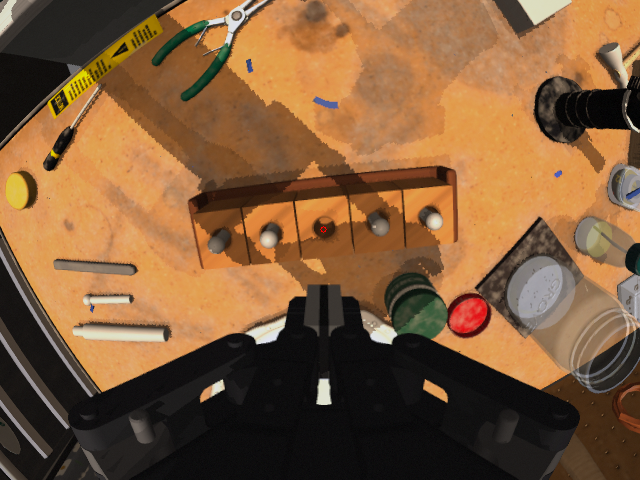

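The wrist view shows the empty hole at about (325,228), within 2 px of the predicted (323,229). I'll go down, hold, then raise.

Call:
play_rows:
  steps: [0,0,0.01,0,-0.001,-0.001,0.03,0,-0.001,-0.001,0.055,0,-0.001,-0.001,0.075,0,-0.001,-0.001,0.086,0,-0.001,-0.001,0.09,0,-0.001,-0.001,0.09,0,-0.001,-0.001,0.09,0]

```text
time: 9.7
tool_pos: [0.5345, 0.2195, 0.1313]
tcp_rot: [0.692, 3.063, 0.002]
wrist_force: [0.2, 0.1, -0.1]
width: 0.003
grip_force: 0.0
```

Call:
play_rows:
  steps: [0,0,0,0,0,0,0,0,0,0,0,0,0,0,0,0,0,0,0,0,0,0,0,0,0,0,0,0,0,0,0,0,0,0,0,0,0,0,0,0]

```text
time: 10.95
tool_pos: [0.5337, 0.2192, 0.1303]
tcp_rot: [-0.693, -3.064, 0.0]
wrist_force: [0.2, 0.9, 0.5]
width: 0.002
grip_force: 0.0
```

Call:
play_rows:
  steps: [0,0,0,0,0,0,0,0,0,0,0,0,0,0,0,0,0,0,0,0,0,0,0,0,0,0,0,0,0,0,0,0,0,0,0,0,0,0,0,0]

```text
time: 12.2
tool_pos: [0.5338, 0.2192, 0.1303]
tcp_rot: [0.693, 3.064, 0.0]
wrist_force: [-0.5, -0.2, 0.1]
width: -0.001
grip_force: 0.0
```

Call:
play_rows:
  steps: [0,0,-0.01,0,0,0,-0.03,0,0,0,-0.055,0,0,0,-0.08,0,0,0,-0.1,0,0,0,-0.115,0,0,0,-0.125,0,0,0,-0.13,0,0,0,-0.13,0,0,0,-0.13,0]

```text
time: 13.45
tool_pos: [0.5333, 0.219, 0.2593]
tcp_rot: [-0.693, -3.063, 0.001]
wrist_force: [-0.1, 0.1, -0.4]
width: -0.0
grip_force: 0.0
```

```bash
python3 -c "
from workcell import bot
print(bot.finish_job())"
```

```text
the job is handed in; nothing more can be done
None
```

The job is handed in, with no verdict returned: the hand pointed for over 2 s at the stray punch's ball, then over 2 s at the empty middle hole, and ended with the fingertips about 24 cm above the bench, with no sign of contact in the force readings.

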